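Hang the tube rack on the twin studs of the shaking bath

TASK

The shaking bath has been drained and cleaned: hang its orange tube rack back in the tank, blue end towards the control panel, lowering both keyholes over both studs at once until the deck lies on the crossbars. Then slide it fully home, away from the panel, so that both stud heads lock it down, and let go. Work gently, without forcing the rack on the studs or the carriage, and leave everything else where it is.

Things in the scene. Friction and masses are not known exactly. Their poses are not given: they have to be found in the camera images.
- rack: Orange tube rack, about 0.4 kg, standing on the bench. Origin under the middle of its cage, at the foot; z up; x along the deck towards its blue end edge. Deck 5 mm thick, underside 80 mm over the foot, x -147 to +118, y -32 to +32 mm; cage below it x -48 to +48. On the line y = 0 the deck has two keyholes: a round opening 18 mm across with a 10 mm slot leading 15 mm towards +x.
- grip (a point): Middle of the rack's handle, a black bar 14 mm thick (along rack x), 70 mm long (along rack y), 26 mm tall, 130 mm over the rack's foot; free space beside it, 32 mm from its lower edge to the deck
- hole_a (a point): Centre of the round opening of the keyhole near the blue end, at the deck's underside: rack frame (85, 0, 80) mm
- hole_b (a point): Centre of the round opening of the other keyhole, at the deck's underside: rack frame (-115, 0, 80) mm
- seat_a (a point): Where the stud's axis is in the keyhole near the blue end when its neck meets the closed end of the slot: rack frame (100, 0, 80) mm
- seat_b (a point): The same for the other keyhole: rack frame (-100, 0, 80) mm
- bath: Shaking bath, fixed: white housing, open drained tank. Origin on the bench under the carriage's mid-stroke middle; z up; x along the bath towards the end with the black control panel. Housing x -170 to +215, y -105 to +105, rim 130 mm high; tank x -150 to +140, y -75 to +75, floor 25 mm high. Over it lies an aluminium carriage with two crossbars 20 mm wide along x, one at each stud; soft rubber buttons on them, 22 mm either side of the stud, top at 142 mm.
- mid_a (a point): Mid-stroke place of the stud nearer the panel, crossbar-top height: bath frame (100, 0, 142) mm. The carriage stands still, held by its drive, but stopped anywhere in its stroke: both studs stand c off their mid-stroke places along bath x, c from -12 to +12 mm, the same for both. c is not measured: find it by feel or by looking.
- mid_b (a point): Mid-stroke place of the other stud: bath frame (-100, 0, 142) mm. Each steel stud: neck 7 mm across; from 7.5 mm over the crossbar a head 14 mm across, coned above, tip 13.5 mm over the crossbar. Hung, the rack's deck lies on the crossbars, its foot 62 mm over the bench. Only the round openings pass the heads (2 mm play all round); set down elsewhere, the deck stops on the heads.
- tube_stand: Bystander: blue stand with glass tubes, 160 x 60 x 90 mm; origin under its middle
- tip_box: Bystander: pipette tip box, blue with a clear cover, 124 x 84 x 85 mm; origin under its middle
- reagent: Bystander: amber bottle, 60 mm across, 130 mm tall; origin under its middle
- beaker: Bystander: glass beaker, 70 mm across, 90 mm tall; origin under its middle
- wash_jar: Bystander: clear jar with a white cap, 68 mm across, 85 mm tall; origin under its middle
- timer: Bystander: white timer, 52 x 52 x 14 mm, lying on the top of the bath's panel end beside the control panel; origin under its middle
- marker: Bystander: white and green marker pen, 130 mm long, 13 mm thick, lying beside the rack at first; origin under its middle

How it is judged:
By the outcome, as a careful person would: the job done as asked, in the order asked, and still so for the second after the job is handed in, with the robot touching nothing.
It also fails if it takes over 72 s, if anything falls off the work surface, if the arm or the gripper's body presses on something with over 40 N, if the wrist force passes 120 N, or if a joint passes its speed limit or range.

ROBOT

A 6-joint arm with a two-finger parallel gripper is mounted at the origin on the work surface. World frame = base frame: x ahead of the robot, y to its left, z up, the work surface at z = 0. Lengths are in m, angles in rad, forces in N, time in s.
With the tool pointing down it reaches from about 0.325 to 0.85 m from the base axis. Payload 4.4 kg.
Tool frame: the origin (TCP) lies at the very end of the fingers, on their centre line; the grasp point (between the pads) lies tcp_to_grasp behind it (tcp_to_grasp is the distance from the TCP to the grasp point, in m); z points along the fingers, y is the line along which they close (so a half turn about z gives the same grasp; the last joint's range is limited). The gripper opens to 94 mm and grips with 3 to 60 N. Pads are 16 mm wide; open, the fingers measure 119 mm over their backs; the gripper's body (75 mm by 177 mm) begins 78 mm behind the grasp point.
Start: joints at [0.955, 0.207, 1.542, -0, 1.393, -0.15], TCP at [0.258, 0.514, 0.205] pointing down, gripper open.
Joint ranges: [-2.73, 2.73], [-0.86, 2.22], [0.23, 2.46], [-1.11, 4.25], [0.08, 2.63], [-2.82, 2.82]. Speed limits (rad/s): [2.79, 2.79, 3.14, 3.14, 3.14, 3.14].

INTERFACE

Orientations are given as a unit quaternion [w, x, y, z].
In Python, from bench import * gives the robot as it stands.
- The arm moves only by the tool apply_moves, never from a script. Its argument "commands" is a list of rows, each a list of 4 numbers: the shift along the tool's x, y, z in m, then the turn about the tool's z in degrees. A call has 1 to 12 rows; each row is the pose to reach, as a shift and turn from the pose commanded when the call began, along the tool's axes at that moment; what a row does not reach only later rows make up. A row lasts 1/10 s, in which the tool goes at most 50 mm and 8.59 degrees, less where a joint would pass 70% of its speed; a pose out of reach is approached as far as the arm can. A call with a gripper value outside its range is refused whole. "grip" is the opening, from -1 (shut) to 1 (fully open), so that 0 is half open, set as the call begins (left out, the last holds). The fingers move at their own pace and stop on an object; "force" is the grip in N (left out, the last holds). Time passes only in rows, so rows that repeat a pose let the fingers close. It gives the time, the measured TCP pose, the force, the opening and the grip force at its end, in the units of the state.
- state(): the state, without advancing time (a new reading comes with each control period).
- capture(name): name is "scene" or "top" or "wrist"; returns a dict with "image" (384x512x3 uint8, blue, green, red), "depth" (384x512 float32, m along the optical axis (not along the pixel's ray), 0 where there is no reading), "K" (3x3 intrinsics, pixels), "R" (3x3) and "t" (3): a world point X has camera coordinates R X + t. Camera axes: x right, y down, z forward; pixel columns grow to the right and rows downward; lengths in m; the calibration is good to about 2 mm. A picture is of the moment at which its call begins.
- job_done(): hands the job in; it is judged then, once.
The state is a dict: "t": time; "joint_positions": joint angles; "qvel": joint speeds; "tau": joint torques, N m; "tool_pos": TCP position; "ee_rot": TCP orientation; "contact_force": force on the tool from outside, world axes, zero at the start; "ft_torque": the same for the moment, N m; "grip_width": opening from 0.0 (shut) to 1.0 (fully open); "grip_force": force on a finger pad.
Only numpy, scipy, OpenCV 4.12 (cv2) and the standard library are available. Lean on these libraries where they do the work, as an engineer would, in place of code of your own. Each camera call takes 0.05 s, during which the arm holds its last target. There are 200 camera calls.

## Working session

There is one attempt and no reset: what is moved stays moved. The work goes in short steps, Python scripts to look and compute and a tool call to move; the robot and the scene stay as the last step left them, time stands still between calls to the robot, and variables do not carry over. Pictures are saved under pics/ and viewed, at most 10 in all, crops included, and the job is handed in when it is done.

Besides the shell and the picture viewer there is one more tool, called after "Call:" by a JSON object that holds its "method" and its "body". apply_moves: Moves the arm, as the interface text tells. Its arguments: {"type":"object","properties":{"commands":{"type":"array","items":{"type":"array","items":{"type":"number"}}},"grip":{"type":"number"},"force":{"type":"number"}},"required":["commands"]}

```bash
ls; mkdir -p pics; cat > h.py <<'E'
from bench import *
import numpy as np, cv2
def world(c,u,v,z=None):
    K,R,t=c["K"],c["R"],c["t"]
    d=R.T@(np.linalg.inv(K)@np.array([u,v,1.]));o=-R.T@t
    return o+d*(z-o[2])/d[2]
def cloud(c):
    K,R,t=c["K"],np.array(c["R"]),np.array(c["t"])
    h,w=c["depth"].shape;v,u=np.mgrid[:h,:w]
    d=c["depth"];P=np.stack([(u-K[0][2])/K[0][0]*d,(v-K[1][2])/K[1][1]*d,d],-1)
    W=(P-t)@R; W[d==0]=np.nan
    return W
def pix(c,X):
    p=np.array(c["K"])@(np.array(c["R"])@np.array(X)+c["t"]);return p[:2]/p[2]
E
python3 - <<'E'
from h import *
s=state();print(s)
a=capture("top");b=capture("scene")
np.savez("c0.npz",**{k+n:np.array(v) for n,c in(("t",a),("s",b)) for k,v in c.items()})
cv2.imwrite("pics/top0.png",cv2.resize(a["image"],(800,600)));cv2.imwrite("pics/sc0.png",cv2.resize(b["image"],(800,600)))
print(tcp_to_grasp if 'tcp_to_grasp' in globals() else None, [k for k in globals()])
E
```

```text
pics
{'t': 0.0, 'joint_positions': array([ 9.54518457e-01,  2.07394571e-01,  1.54294084e+00,  2.25304239e-05,
        1.39347036e+00, -1.50477854e-01]), 'qvel': array([-0.00020778, -0.00013063,  0.00194279,  0.00142027,  0.00055138,
       -0.00043843]), 'tau': array([-1.00675129e-04, -3.70874834e+01, -2.81421483e+01,  6.98073185e-02,
        3.60862655e-02, -1.83388197e-04]), 'tool_pos': array([0.25778227, 0.51309023, 0.20431146]), 'ee_rot': array([-4.24195756e-04,  2.30802005e-01,  9.73000108e-01, -1.02208300e-03]), 'contact_force': array([ 0.9757067 , -0.05561142,  0.51825364]), 'ft_torque': array([-0.04896313,  0.01394261,  0.01827329]), 'grip_force': 0.0, 'grip_width': 1.0007265475539884}
0.0188 ['__name__', '__doc__', '__package__', '__loader__', '__spec__', '__annotations__', '__builtins__', '__file__', '__cached__', 'capture', 'job_done', 'state', 'IKError', 'tcp_to_grasp', 'np', 'cv2', 'world', 'cloud', 'pix', 's', 'a', 'b']
```

View pics/top0.png

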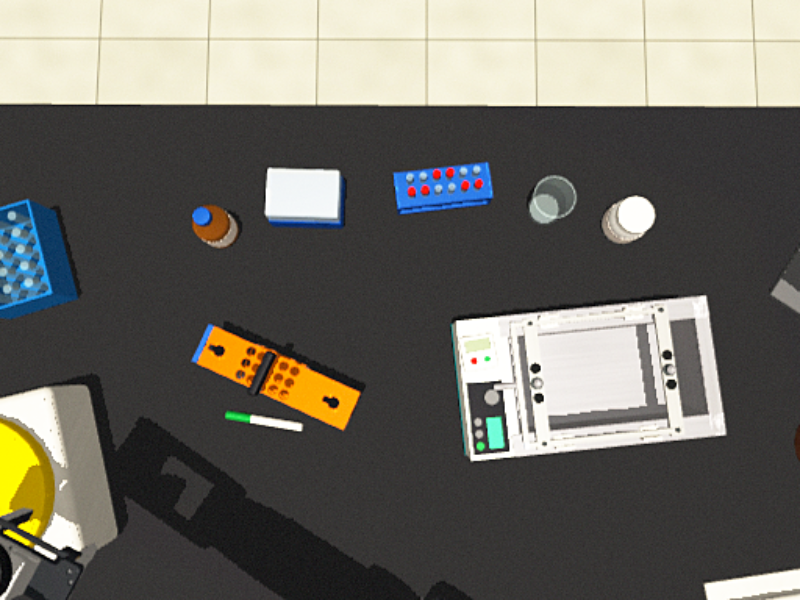

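View pics/sc0.png

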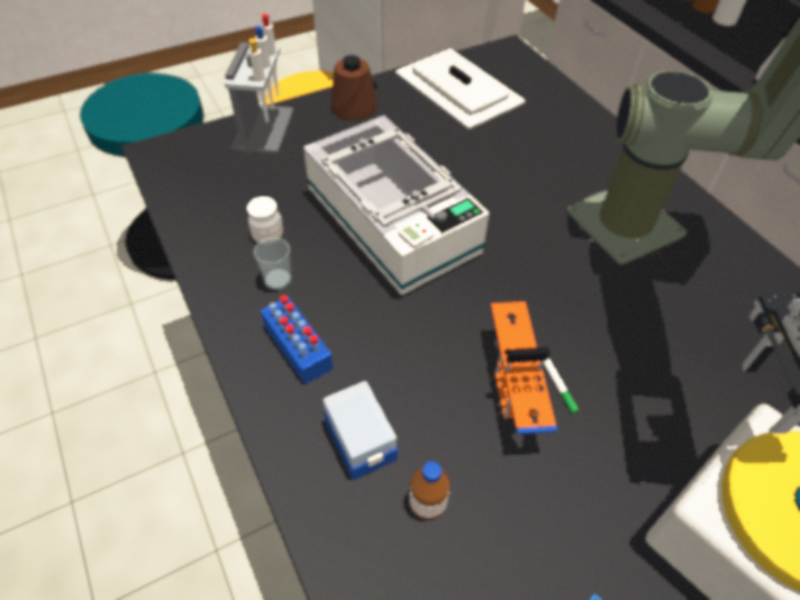

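The top view shows the rack at about (278,377) with its blue end at upper left (205,343). The bath's panel is on its left, and the studs sit between the black buttons at about (537,383) and (670,369). The scene view agrees.

```bash
python3 - <<'E'
from h import *
d=np.load("c0.npz")
a={k:d[k+"t"] for k in("image","depth","K","R","t")}
W=cloud(a);im=a["image"];hsv=cv2.cvtColor(im,cv2.COLOR_BGR2HSV)
print("cam",-a["R"].T@a["t"])
# rack deck
m=((hsv[...,0]<22)&(hsv[...,0]>4)&(hsv[...,1]>180)&(hsv[...,2]>120)).astype(np.uint8)
m[:,300:]=0;m[:200]=0;m[:, :115]=0
m&=((W[...,2]>.07)&(W[...,2]<.1)).astype(np.uint8)
print("deck z",np.nanmedian(W[m>0][:,2]))
c=max(cv2.findContours(cv2.morphologyEx(m,cv2.MORPH_CLOSE,np.ones((15,15))),0,2)[0],key=cv2.contourArea)
P=np.array([world(a,*p[0],.085)[:2] for p in c],np.float32)
r=cv2.minAreaRect(P*1000);print("deck rect",r,cv2.boxPoints(r))
s=512/800
for n,u,v,z in(("blue",205,343,.085),("ha",218,351,.085),("hb",332,402,.085),("hand",263,373,.143)): print(n,world(a,u*s,v*s,z))
# handle by height
hm=(W[...,2]>.12)&(W[...,2]<.16)&(W[...,0]>0)
v,u=np.where(hm); k=(u>130)&(u<230)&(v>200)&(v<280)
print("handle",np.median(W[v[k],u[k]],0),cv2.minAreaRect((W[v[k],u[k],:2]*1000).astype(np.float32)))
# buttons: dark near bars
g=hsv[...,2]
dk=((g<45)).astype(np.uint8)
for cc in cv2.findContours(dk[:,330:450].copy(),1,2,offset=(330,0))[0]:
    A=cv2.contourArea(cc);(x,y),rr=cv2.minEnclosingCircle(cc)
    if 8<A<80 and rr<7 and 215<y<270: print("btn",A,x,y,rr,world(a,x,y,.142))
# bath housing rectangle by height
hm=((W[...,2]>.12)&(W[...,2]<.18)).astype(np.uint8);hm[:,:285]=0;hm[:185]=0;hm[310:]=0;hm[:,470:]=0
c=max(cv2.findContours(hm,0,2)[0],key=cv2.contourArea)
P=np.array([world(a,*p[0],.13)[:2] for p in c],np.float32)
print("housing",cv2.minAreaRect(P*1000),cv2.boxPoints(cv2.minAreaRect(P*1000)))
cv2.imwrite("pics/bz.png",cv2.resize(im[180:310,280:480],(800,520),interpolation=cv2.INTER_CUBIC))
E
```

```text
cam [0.48692932 0.04419893 1.20047866]
deck z 0.08326442099891036
deck rect ((470.1784973144531, 235.31771850585938), (255.1357421875, 63.99949645996094), 66.1285400390625) [[389.2912  131.61243]
 [447.81592 105.7127 ]
 [551.0658  339.023  ]
 [492.54108 364.92273]]
blue [0.52441346 0.3519499  0.085     ]
ha [0.511862   0.33090821 0.085     ]
hb [0.43280933 0.14899715 0.085     ]
hand [0.47806286 0.24753691 0.143     ]
handle [0.47737154 0.25141112 0.14035818] ((477.55908203125, 253.0809326171875), (15.003558158874512, 69.80735778808594), 66.01014709472656)
btn 18.5 344.75 254.25 2.850538492202759 [ 0.44415695 -0.16483267  0.142     ]
btn 18.0 429.5 245.3000030517578 2.7460086345672607 [ 0.46588691 -0.36316596  0.142     ]
btn 19.0 342.5 235.25 2.795184850692749 [ 0.48821309 -0.16026345  0.142     ]
btn 14.5 426.78570556640625 226.7857208251953 2.5254857540130615 [ 0.50897803 -0.35833535  0.142     ]
housing ((473.91796875, -243.6204071044922), (210.7821044921875, 386.2590026855469), 6.070018768310547) [[ 348.69556   -62.718147]
 [ 389.54004  -446.81155 ]
 [ 599.1404   -424.52267 ]
 [ 558.2959    -40.42926 ]]
```

View pics/bz.png

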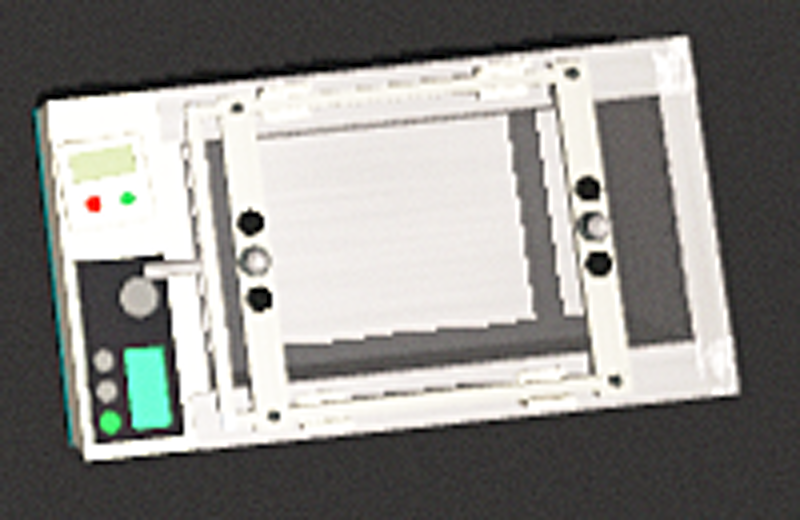

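Call:
{"method": "apply_moves", "body": {"commands": [[-0.02, -0.008, 0, 0], [-0.055, -0.023, 0, -1], [-0.095, -0.04, 0, -2], [-0.135, -0.057, 0, -2.8], [-0.175, -0.074, 0, -2.8], [-0.215, -0.091, 0, -2.8], [-0.255, -0.108, 0, -2.8], [-0.29, -0.123, 0, -2.8], [-0.307, -0.131, 0, -2.8], [-0.3136, -0.1335, 0, -2.8], [-0.3136, -0.1335, 0, -2.8], [-0.3136, -0.1335, 0, -2.8]], "grip": 1}}

```text
t: 1.3
tool_pos: [0.4777, 0.2543, 0.2051]
ee_rot: [-0.001, 0.207, 0.978, 0.0]
contact_force: [-0.6, -1.4, -1.0]
grip_width: 1.003
grip_force: 0.0
```

```bash
cat >> h.py <<'E'
def tool():
    s=state();w,x,y,z=s["ee_rot"]
    from scipy.spatial.transform import Rotation as Ro
    return s,np.array(s["tool_pos"]),Ro.from_quat([x,y,z,w]).as_matrix()
E
python3 - <<'E'
from h import *
s,p,R=tool();print(s["t"],p,R[:,1],np.degrees(np.arctan2(R[1,1],R[0,1])),s["contact_force"])
a=capture("wrist");W=cloud(a);print("cam",-a["R"].T@a["t"])
hm=(W[...,2]>.125)&(W[...,2]<.15)&(abs(W[...,0]-.478)<.06)&(abs(W[...,1]-.253)<.06)
print(hm.sum(),np.median(W[hm],0),cv2.minAreaRect((W[hm][:,:2]*1000).astype(np.float32)))
cv2.imwrite("pics/w1.png",a["image"])
E
```

```text
1.3 [0.47770943 0.25431222 0.20512007] [ 4.04254835e-01  9.14646374e-01 -1.95116689e-04] 66.15555982282285 [-0.56837528 -1.44647741 -0.95398954]
cam [0.40778631 0.28508973 0.38471856]
1458 [0.47309624 0.25551304 0.14292479] ((476.0492858886719, 254.05723571777344), (13.623964309692383, 69.04976654052734), 66.3009262084961)
```

View pics/w1.png

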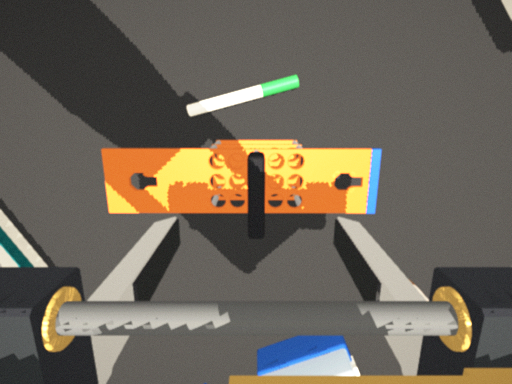

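The wrist view shows the handle at (256,195), centred between the fingers, with the blue end to the right (+tool y). Next I descend and grip.

Call:
{"method": "apply_moves", "body": {"commands": [[0, 0, 0.01, 0], [0, 0, 0.03, 0], [0, 0, 0.055, 0], [0, 0, 0.075, 0], [0, 0, 0.088, 0], [0, 0, 0.094, 0], [0, 0, 0.094, 0], [0, 0, 0.094, 0]]}}

```text
t: 2.15
tool_pos: [0.4791, 0.254, 0.1122]
ee_rot: [0.001, 0.207, 0.978, 0.0]
contact_force: [-0.2, 0.6, 0.8]
grip_width: 0.999
grip_force: 0.0
```

Call:
{"method": "apply_moves", "body": {"commands": [[0, 0, 0, 0], [0, 0, 0, 0], [0, 0, 0, 0], [0, 0, 0, 0], [0, 0, 0, 0], [0, 0, 0, 0], [0, 0, 0, 0], [0, 0, 0, 0], [0, 0, 0, 0], [0, 0, 0, 0]], "grip": -1, "force": 30}}

```text
t: 3.15
tool_pos: [0.4785, 0.2536, 0.1114]
ee_rot: [-0.0, 0.207, 0.978, -0.0]
contact_force: [-0.5, 0.7, -0.5]
grip_width: 0.188
grip_force: 0.0
```

Call:
{"method": "apply_moves", "body": {"commands": [[0, 0, 0, 0], [0, 0, 0, 0], [0, 0, 0, 0], [0, 0, 0, 0], [0, 0, 0, 0]]}}

```text
t: 3.65
tool_pos: [0.4784, 0.2535, 0.1114]
ee_rot: [-0.0, 0.207, 0.978, -0.0]
contact_force: [-0.2, -1.6, 0.6]
grip_width: 0.148
grip_force: 30.0
```

Call:
{"method": "apply_moves", "body": {"commands": [[0, 0, -0.005, 0], [0, 0, -0.015, 0], [0, 0, -0.03, 0], [0, 0, -0.05, 0], [0, 0, -0.075, 0], [0, 0, -0.1, 0], [0, 0, -0.125, 0], [0, 0, -0.145, 0], [0, 0, -0.157, 0], [0, 0, -0.16, 0], [0, 0, -0.16, 0]]}}

```text
t: 4.75
tool_pos: [0.4783, 0.2536, 0.2714]
ee_rot: [-0.0, 0.207, 0.978, 0.0]
contact_force: [-0.2, -0.5, -3.3]
grip_width: 0.147
grip_force: 30.0
```

Call:
{"method": "apply_moves", "body": {"commands": [[-0.004, -0.006, -0.01, 0], [-0.012, -0.018, -0.02, 0], [-0.022, -0.036, -0.032, 0], [-0.035, -0.058, -0.04, 0], [-0.05, -0.083, -0.04, 0], [-0.066, -0.11, -0.04, 0], [-0.082, -0.137, -0.04, 0], [-0.098, -0.164, -0.04, 0], [-0.114, -0.19, -0.04, 0], [-0.128, -0.213, -0.04, 0], [-0.138, -0.23, -0.04, 0], [-0.142, -0.237, -0.04, 0]]}}

```text
t: 5.95
tool_pos: [0.5122, -0.0235, 0.3117]
ee_rot: [0.0, 0.209, 0.978, -0.001]
contact_force: [0.1, -0.1, -3.3]
grip_width: 0.146
grip_force: 30.0
```

Call:
{"method": "apply_moves", "body": {"commands": [[-0.004, -0.006, 0, -2], [-0.012, -0.02, 0, -5], [-0.022, -0.038, 0, -9], [-0.035, -0.06, 0, -13], [-0.049, -0.083, 0, -17], [-0.064, -0.108, 0, -21], [-0.079, -0.132, 0, -25], [-0.093, -0.156, 0, -28], [-0.105, -0.175, 0, -29.5], [-0.112, -0.186, 0, -30], [-0.1137, -0.1894, 0, -30], [-0.1137, -0.1894, 0, -30]]}}

```text
t: 7.15
tool_pos: [0.5394, -0.2396, 0.3113]
ee_rot: [-0.0, -0.053, 0.999, 0.0]
contact_force: [0.2, 0.7, -3.5]
grip_width: 0.146
grip_force: 30.0
```

```bash
python3 - <<'E'
from h import *
s,p,R=tool();print(s["t"],p,R[:,1],np.degrees(np.arctan2(R[1,1],R[0,1])),s["contact_force"],s["joint_positions"],s["grip_force"])
a=capture("wrist");W=cloud(a);print("cam",-a["R"].T@a["t"])
np.savez("w2.npz",**a)
cv2.imwrite("pics/w2.png",cv2.resize(a["image"],(800,600)))
E
```

```text
7.15 [ 0.53944728 -0.2395524   0.31131727] [-1.05882395e-01  9.94378177e-01  9.79818296e-04] 96.07801041260328 [ 0.17186839  0.68484461 -3.4679144 ] [-5.64783995e-01  1.80553882e-01  1.35641981e+00  5.24710006e-04
  1.60553436e+00 -2.24164382e+00] 29.99915510416031
cam [ 0.46332489 -0.24793939  0.4908376 ]
```

View pics/w2.png

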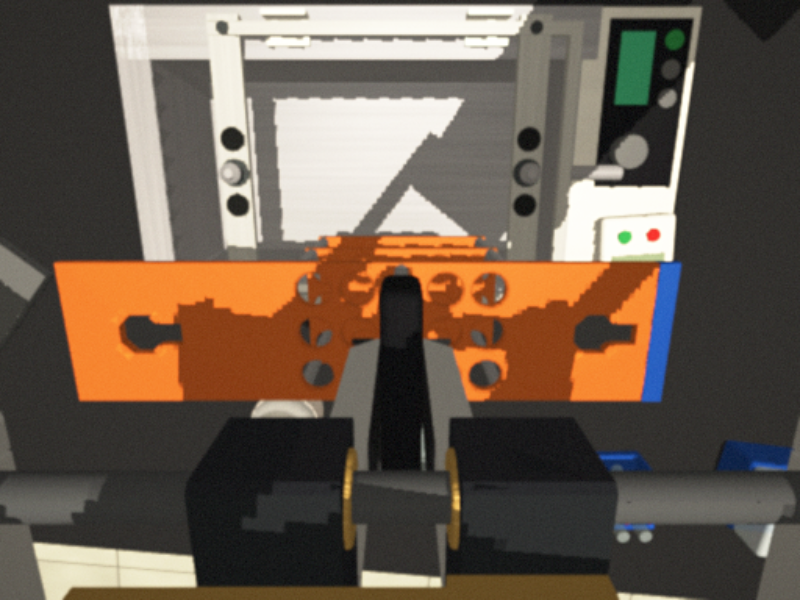

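The view shows the studs between the buttons at about (235,172) and (527,172), and the deck's keyholes at about (140,333) and (592,333). All are clearly visible in one picture.

```bash
python3 - <<'E'
from h import *
a=dict(np.load("w2.npz"));W=cloud(a);im=a["image"];hsv=cv2.cvtColor(im,cv2.COLOR_BGR2HSV)
s,p,R=tool();s_=.64
zt=p[2]-.1112+.085
g=hsv[...,2]
def blob(u,v,r=9):
    u0,v0=int(u*s_),int(v*s_)
    m=(g[v0-r:v0+r+1,u0-r:u0+r+1]<60).astype(np.uint8)
    n,l,st,ce=cv2.connectedComponentsWithStats(m);k=l[r,r]
    return ce[k]+[u0-r,v0-r],st[k,4]
B=[]
for u,v in((232,138),(238,205),(529,138),(525,205)):
    c,A=blob(u,v);B.append(world(a,*c,.142));print("btn",c,A,B[-1])
SB,SA=(B[0]+B[1])/2,(B[2]+B[3])/2
print("SB",SB,"SA",SA,np.linalg.norm(SA-SB),np.degrees(np.arctan2(*(SA-SB)[1::-1])))
# deck outline
W2=abs(W[...,2]-zt)<.008
m=(((hsv[...,0]<22)|((hsv[...,0]>95)&(hsv[...,0]<125)))&(hsv[...,1]>140)&W2).astype(np.uint8)
m[:int(255*s_)]=0;m[int(410*s_):]=0
print("deck z",np.median(W[m>0][:,2]),zt)
c=np.vstack([x for x in cv2.findContours(m,0,2)[0] if cv2.contourArea(x)>50])
c=cv2.convexHull(c)
P=np.array([world(a,*q[0],zt)[:2] for q in c],np.float32)
r=cv2.minAreaRect(P*1000);bx=cv2.boxPoints(r);print(r)
cen=np.array(r[0])/1000
# keyhole extents: dark within deck
for u,v in((140,333),(592,333)):
    u0,v0=int(u*s_),int(v*s_)
    q=(m[v0-20:v0+21,u0-22:u0+32]==0).astype(np.uint8)
    n,l,st,ce=cv2.connectedComponentsWithStats(q);k=l[20,22];y,x=np.where(l==k)
    vs,us=y+v0-20,x+u0-22
    print("key px",us.min(),us.max(),vs.min(),vs.max(),"A",len(us), "left",world(a,us.min()-.5,vs.mean(),zt),"right",world(a,us.max()+.5,vs.mean(),zt),"cy",world(a,us.mean(),(vs.min()+vs.max())/2,zt))
yaw=np.degrees(np.arctan2(R[1,1],R[0,1]));u=R[:2,1]
print("yaw",yaw,"deck centre in tool y,x off TCP",(cen-p[:2])@R[:2,1],(cen-p[:2])@R[:2,0],"exp y -.0145")
E
```

```text
btn [148.10791367  88.46043165] 139 [ 0.46251622 -0.36198359  0.142     ]
btn [151.66386555 130.80672269] 119 [ 0.50622488 -0.35743795  0.142     ]
btn [338.06508876  88.65088757] 169 [ 0.44174323 -0.16356997  0.142     ]
btn [335.38926174 130.9261745 ] 149 [ 0.48540299 -0.15890345  0.142     ]
SB [ 0.48437055 -0.35971077  0.142     ] SA [ 0.46357311 -0.16123671  0.142     ] 0.19956073492444987 95.98200493827656
deck z 0.28503422661464073 0.2852167367400549
((538.6644287109375, -253.91961669921875), (64.7132339477539, 265.295166015625), 5.997688293457031)
key px 80 116 202 223 A 568 left [ 0.54927065 -0.3606298   0.28521674] right [ 0.54661648 -0.33540886  0.28521674] cy [ 0.54818613 -0.34927356  0.28521674]
key px 367 404 202 223 A 598 left [ 0.52882559 -0.16479049  0.28521674] right [ 0.52609357 -0.13882956  0.28521674] cy [ 0.52753629 -0.15305025  0.28521674]
yaw 96.12231015403144 deck centre in tool y,x off TCP -0.014743836237212858 0.002440776739795723 exp y -.0145
```

Deck and stud yaw agree (96.0°), and hole spacing fits the sizes given. The correction is dx +64.8 mm, dy +0.5 mm.

Call:
{"method": "apply_moves", "body": {"commands": [[0.006, 0, 0, 0], [0.018, 0, 0, 0], [0.034, 0, 0, 0], [0.05, 0, 0, 0], [0.06, 0.0005, 0, 0], [0.0648, 0.0005, 0.004, 0], [0.0648, 0.0005, 0.02, 0], [0.0648, 0.0005, 0.045, 0], [0.0648, 0.0005, 0.075, 0], [0.0648, 0.0005, 0.1, 0], [0.0648, 0.0005, 0.112, 0], [0.0648, 0.0005, 0.115, 0]]}}

```text
t: 8.4
tool_pos: [0.4742, -0.2453, 0.1946]
ee_rot: [-0.001, -0.053, 0.999, 0.001]
contact_force: [-0.1, -0.1, -3.1]
grip_width: 0.142
grip_force: 30.0
```

Call:
{"method": "apply_moves", "body": {"commands": [[0, 0, 0, 0], [0, 0, 0, 0], [0, 0, 0, 0]]}}

```text
t: 8.7
tool_pos: [0.4761, -0.2469, 0.1982]
ee_rot: [0.001, -0.053, 0.999, -0.001]
contact_force: [0.4, -0.1, -3.1]
grip_width: 0.149
grip_force: 30.0
```

```bash
python3 - <<'E'
from h import *
s,p,R=tool();print(s["t"],p,np.degrees(np.arctan2(R[1,1],R[0,1])),s["contact_force"],s["ft_torque"])
a=capture("wrist");b=capture("top")
i=cv2.resize(a["image"][150:300],(800,234),interpolation=2)
q=[int(x) for x in pix(b,[.476,-.26,.15])];print(q)
j=cv2.resize(b["image"][q[1]-45:q[1]+45,q[0]-100:q[0]+100],(800,360),interpolation=2)
cv2.imwrite("pics/w3.png",np.vstack([i,j]))
E
```

```text
8.7 [ 0.47613621 -0.24693258  0.19818363] 96.11357631669867 [ 0.36266551 -0.13910793 -3.07362625] [ 0.08700039 -0.00279961 -0.01698902]
[386, 240]
```

View pics/w3.png

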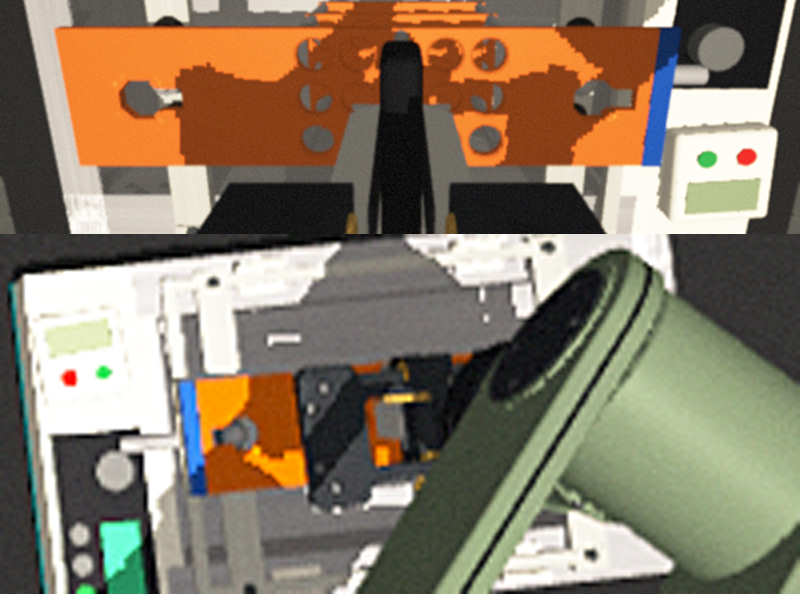

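The wrist view shows something grey in both keyholes at (143,97) and (597,97). I'll zoom in with the predicted head circles overlaid.

```bash
python3 - <<'E'
from h import *
s,p,R=tool();print(p,R[:,2])
a=capture("wrist");im=a["image"]
print("cam",-a["R"].T@a["t"])
SB=np.array([.48437,-.35971,0]);SA=np.array([.46357,-.16124,0])
out=[]
for S in(SB,SA):
    c=pix(a,S+[0,0,.1495]).astype(int);x0,y0=c[0]-25,c[1]-20;k=8
    i=cv2.resize(im[y0:y0+40,x0:x0+50],None,fx=k,fy=k,interpolation=cv2.INTER_CUBIC)
    for r,z,col in((.007,.1495,(0,255,0)),(.0,.1555,(255,0,255))):
        pts=[pix(a,S+[r*np.cos(t),r*np.sin(t),z]) for t in np.linspace(0,6.28,40)]
        pts=((np.array(pts)-[x0,y0]+.5)*k).astype(np.int32)
        cv2.polylines(i,[pts],True,col,1 if r else 5)
    out.append(i)
cv2.imwrite("pics/w4.png",np.hstack(out))
E
```

```text
[ 0.47579718 -0.24666611  0.19769091] [ 0.00187307 -0.00135692 -0.99999733]
cam [ 0.39924606 -0.25470381  0.37705567]
```

View pics/w4.png

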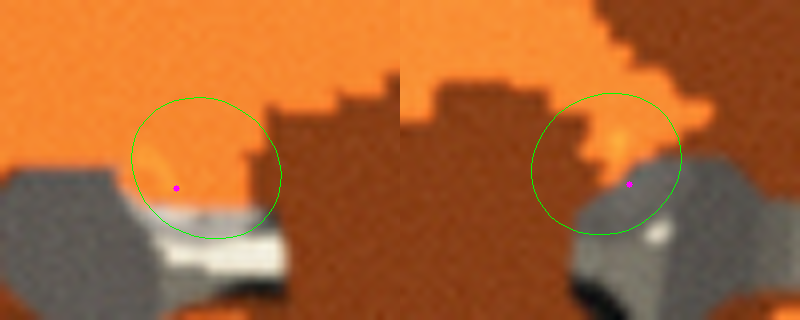

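At this obliqueness the view through the holes fits expectation, but it can't refine further. The remaining error is about 1 mm against 2 mm of play, so I'll lower by feel.

Call:
{"method": "apply_moves", "body": {"commands": [[0, 0, 0.003, 0], [0, 0, 0.006, 0], [0, 0, 0.009, 0], [0, 0, 0.012, 0], [0, 0, 0.013, 0], [0, 0, 0.013, 0], [0, 0, 0.013, 0]]}}

```text
t: 9.55
tool_pos: [0.4752, -0.2462, 0.1835]
ee_rot: [0.0, -0.053, 0.999, -0.0]
contact_force: [-0.2, -0.3, -4.2]
grip_width: 0.146
grip_force: 30.0
```

Call:
{"method": "apply_moves", "body": {"commands": [[0, 0, 0.001, 0], [0, 0, 0.002, 0], [0, 0, 0.002, 0], [0, 0, 0.002, 0]]}}

```text
t: 9.95
tool_pos: [0.4751, -0.2462, 0.1815]
ee_rot: [-0.0, -0.053, 0.999, -0.0]
contact_force: [-0.3, 0.0, -3.8]
grip_width: 0.143
grip_force: 30.0
```

Call:
{"method": "apply_moves", "body": {"commands": [[0, 0, 0.001, 0], [0, 0, 0.002, 0], [0, 0, 0.002, 0], [0, 0, 0.002, 0]]}}

```text
t: 10.35
tool_pos: [0.4751, -0.2462, 0.1794]
ee_rot: [-0.0, -0.053, 0.999, 0.0]
contact_force: [-0.1, -0.2, -3.0]
grip_width: 0.148
grip_force: 30.0
```

```bash
python3 - <<'E'
from h import *
for i in range(2):
    s,p,R=tool();print(p,np.degrees(np.arctan2(R[1,1],R[0,1])),s["contact_force"],s["ft_torque"]); capture("wrist")
E
```

```text
[ 0.475089   -0.24619226  0.17937133] 96.11127964060007 [-0.09876057 -0.15931849 -3.01541014] [ 0.05272378  0.00871681 -0.02156753]
[ 0.47511787 -0.24618998  0.17941605] 96.11168022740083 [ 0.54939633 -0.45297867 -4.07347166] [ 0.06153391  0.05195509 -0.04925393]
```

Deck underside is about 148 mm, already past the heads' widest part with no contact. I'll go on to the bars.

Call:
{"method": "apply_moves", "body": {"commands": [[0, 0, 0.001, 0], [0, 0, 0.002, 0], [0, 0, 0.003, 0], [0, 0, 0.004, 0], [0, 0, 0.004, 0]]}}

```text
t: 10.95
tool_pos: [0.475, -0.2461, 0.1752]
ee_rot: [-0.0, -0.053, 0.999, 0.0]
contact_force: [-0.1, 0.4, -4.0]
grip_width: 0.147
grip_force: 30.0
```

Call:
{"method": "apply_moves", "body": {"commands": [[0, 0, 0.0005, 0], [0, 0, 0.001, 0], [0, 0, 0.0015, 0], [0, 0, 0.0015, 0], [0, 0, 0.0015, 0]]}}

```text
t: 11.45
tool_pos: [0.4751, -0.2462, 0.174]
ee_rot: [0.0, -0.053, 0.999, 0.0]
contact_force: [0.5, -0.2, -3.0]
grip_width: 0.145
grip_force: 30.0
```

Call:
{"method": "apply_moves", "body": {"commands": [[0, 0, 0.0003, 0], [0, 0, 0.0005, 0], [0, 0, 0.0005, 0], [0, 0, 0.0005, 0]]}}

```text
t: 11.85
tool_pos: [0.4751, -0.2462, 0.1735]
ee_rot: [0.0, -0.053, 0.999, -0.0]
contact_force: [0.2, -0.6, -3.8]
grip_width: 0.155
grip_force: 30.0
```

Call:
{"method": "apply_moves", "body": {"commands": [[0, 0, 0.0003, 0], [0, 0, 0.0006, 0], [0, 0, 0.0006, 0], [0, 0, 0.0006, 0]]}}

```text
t: 12.25
tool_pos: [0.4752, -0.2463, 0.1732]
ee_rot: [0.0, -0.053, 0.999, -0.0]
contact_force: [-0.3, 0.6, 0.1]
grip_width: 0.147
grip_force: 30.0
```

Call:
{"method": "apply_moves", "body": {"commands": [[0, 0, 0.0003, 0], [0, 0, 0.0005, 0], [0, 0, 0.0005, 0], [0, 0, 0.0005, 0]]}}

```text
t: 12.65
tool_pos: [0.4753, -0.2462, 0.1731]
ee_rot: [0.0, -0.053, 0.999, -0.0]
contact_force: [-2.3, 1.8, 5.7]
grip_width: 0.146
grip_force: 30.0
```

The deck is down. I'll relieve the pressure and start the slide along −tool y.

Call:
{"method": "apply_moves", "body": {"commands": [[0, 0, -0.0004, 0], [0, -0.001, -0.0004, 0], [0, -0.0025, -0.0004, 0], [0, -0.004, -0.0004, 0], [0, -0.006, -0.0004, 0], [0, -0.008, -0.0004, 0], [0, -0.008, -0.0004, 0]]}}

```text
t: 13.35
tool_pos: [0.4768, -0.2532, 0.1732]
ee_rot: [0.001, -0.053, 0.999, 0.001]
contact_force: [-0.6, 4.5, 4.7]
grip_width: 0.149
grip_force: 30.0
```

Call:
{"method": "apply_moves", "body": {"commands": [[0, -0.001, 0, 0], [0, -0.002, 0, 0], [0, -0.003, 0, 0], [0, -0.004, 0, 0], [0, -0.004, 0, 0]]}}

```text
t: 13.85
tool_pos: [0.4772, -0.257, 0.1732]
ee_rot: [0.001, -0.053, 0.999, 0.001]
contact_force: [-0.2, 5.9, 4.9]
grip_width: 0.151
grip_force: 30.0
```

Call:
{"method": "apply_moves", "body": {"commands": [[0, -0.0005, 0, 0], [0, -0.001, 0, 0], [0, -0.0015, 0, 0], [0, -0.0015, 0, 0]]}}

```text
t: 14.25
tool_pos: [0.4774, -0.2583, 0.1731]
ee_rot: [0.001, -0.053, 0.999, 0.001]
contact_force: [-0.7, 6.1, 4.8]
grip_width: 0.149
grip_force: 30.0
```

Call:
{"method": "apply_moves", "body": {"commands": [[0, -0.0005, 0, 0], [0, -0.001, 0, 0], [0, -0.001, 0, 0], [0, -0.001, 0, 0]]}}

```text
t: 14.65
tool_pos: [0.4775, -0.2593, 0.1732]
ee_rot: [0.001, -0.053, 0.999, 0.001]
contact_force: [-0.1, 6.3, 6.1]
grip_width: 0.15
grip_force: 30.0
```

Call:
{"method": "apply_moves", "body": {"commands": [[0, -0.0005, 0, 0], [0, -0.001, 0, 0], [0, -0.001, 0, 0], [0, -0.001, 0, 0]]}}

```text
t: 15.05
tool_pos: [0.4776, -0.2603, 0.1731]
ee_rot: [0.001, -0.053, 0.999, 0.001]
contact_force: [-0.5, 5.3, 6.0]
grip_width: 0.149
grip_force: 30.0
```

Call:
{"method": "apply_moves", "body": {"commands": [[0, -0.0004, 0, 0], [0, -0.0008, 0, 0], [0, -0.0008, 0, 0], [0, -0.0008, 0, 0]]}}

```text
t: 15.45
tool_pos: [0.4776, -0.2603, 0.1731]
ee_rot: [0.001, -0.054, 0.999, 0.002]
contact_force: [-1.4, 8.1, 6.4]
grip_width: 0.149
grip_force: 30.0
```

Call:
{"method": "apply_moves", "body": {"commands": [[0, -0.0004, 0, 0], [0, -0.0008, 0, 0], [0, -0.0008, 0, 0], [0, -0.0008, 0, 0]]}}

```text
t: 15.85
tool_pos: [0.4776, -0.2603, 0.1731]
ee_rot: [0.001, -0.054, 0.999, 0.003]
contact_force: [-1.3, 11.4, 7.8]
grip_width: 0.147
grip_force: 30.0
```

It stopped at 14.2 mm of travel with the force rising to 11 N, so it is home. I'll ease off and check by look before letting go.

Call:
{"method": "apply_moves", "body": {"commands": [[0, 0.0005, -0.0002, 0], [0, 0.001, -0.0004, 0], [0, 0.0012, -0.0005, 0], [0, 0.0012, -0.0005, 0]]}}

```text
t: 16.25
tool_pos: [0.4775, -0.2603, 0.1732]
ee_rot: [0.001, -0.054, 0.999, 0.001]
contact_force: [0.4, 7.0, 3.6]
grip_width: 0.147
grip_force: 30.0
```

```bash
python3 - <<'E'
from h import *
s,p,R=tool();print(p,s["contact_force"])
a=capture("wrist");im=a["image"]
cv2.imwrite("pics/w5.png",cv2.resize(im[150:270],(800,188*1),interpolation=2))
o=[]
for rx in(-107,107-15+0):
    c=pix(a,p+R[:,1]*rx/1000-[0,0,p[2]-.147]).astype(int)
    o.append(cv2.resize(im[c[1]-20:c[1]+20,c[0]-25:c[0]+25],(400,320),interpolation=2))
cv2.imwrite("pics/w5.png",np.hstack(o))
E
```

```text
[ 0.47753209 -0.26032722  0.17316824] [0.37201953 6.99055839 3.59350252]
```

View pics/w5.png

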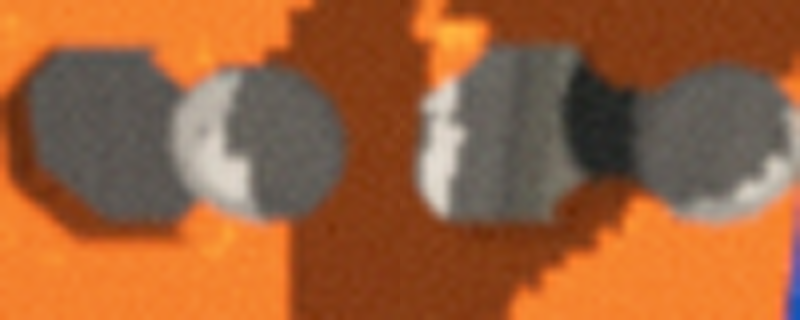

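Both stud heads, at (258,143) and (715,143), sit over the slot ends, clear of the round openings. The rack is locked, so I'll let go.

Call:
{"method": "apply_moves", "body": {"commands": [[0, 0, 0, 0], [0, 0, 0, 0], [0, 0, 0, 0], [0, 0, 0, 0], [0, 0, 0, 0], [0, 0, 0, 0], [0, 0, 0, 0], [0, 0, 0, 0], [0, 0, 0, 0], [0, 0, 0, 0]], "grip": 0.2}}

```text
t: 17.3
tool_pos: [0.4768, -0.262, 0.1733]
ee_rot: [0.0, -0.053, 0.999, -0.0]
contact_force: [-0.2, -0.0, 0.2]
grip_width: 0.597
grip_force: 0.0
```

Call:
{"method": "apply_moves", "body": {"commands": [[0, 0, -0.005, 0], [0, 0, -0.02, 0], [0, 0, -0.04, 0], [0, 0, -0.065, 0], [0, 0, -0.09, 0], [0, 0, -0.11, 0], [0, 0, -0.12, 0], [0, 0, -0.12, 0]]}}

```text
t: 18.1
tool_pos: [0.4776, -0.2627, 0.2952]
ee_rot: [0.001, -0.053, 0.999, -0.001]
contact_force: [1.1, -0.2, -0.2]
grip_width: 0.597
grip_force: 0.0
```

```bash
python3 - <<'E'
from h import *
s,p,R=tool();print(s["t"],p,s["contact_force"],s["grip_width"])
a=capture("wrist")
cv2.imwrite("pics/w6.png",a["image"])
E
```

```text
18.1 [ 0.47760906 -0.2626515   0.29523312] [ 1.05620788 -0.17915776 -0.21563071] 0.5966553297581656
```

View pics/w6.png

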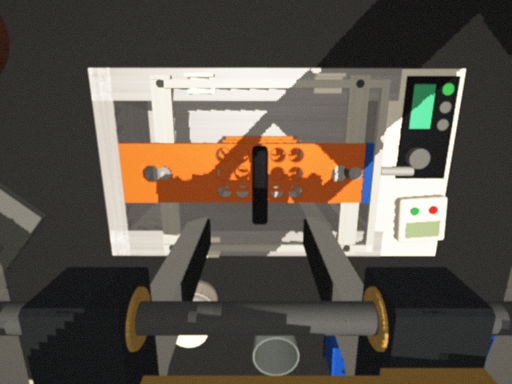

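The rack hangs straight, with stud heads at (163,173) and (355,173) at the slot ends, the blue end to the panel and the gripper clear.

```bash
python3 -c "
from bench import *
print(job_done())"
```

```text
the job is handed in; nothing more can be done
None
```

The rack hangs in the bath with its blue end towards the panel, slid home so both stud heads lock it, and the gripper is clear; the job was handed in at about 18 s with no verdict returned, and wrist force readings stayed under about 15 N.

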